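Load a weld coupon under a sprung hold-down clip

ROBOT

A 6-joint arm with a two-finger parallel gripper is mounted at the origin on the work surface. World frame = base frame: x ahead of the robot, y to its left, z up, the work surface at z = 0. Lengths are in m, angles in rad, forces in N, time in s.
With the tool pointing down it reaches from about 0.325 to 0.775 m from the base axis. Payload 5.5 kg.
Tool frame: the origin (TCP) lies on the mounting face of the last link; the fingertips stand 173 mm ahead of it and the grasp point (between the pads) lies 155 mm ahead of it; z points along the fingers, y is the line along which they close (so a half turn about z gives the same grasp; the last joint's range is limited). The gripper opens to 85 mm and grips with 20 to 120 N. Pads are 22 mm wide; open, the fingers measure 114 mm over their backs; the gripper's body (76 mm by 85 mm) begins 54 mm behind the grasp point. The pads swing forward as they close: fully open they stand 13 mm farther back than shut.
Start: joints at [1.044, 0.091, 1.231, -0, 1.82, -0.057], TCP at [0.272, 0.535, 0.405] pointing down, gripper open.
Joint ranges: [-2.87, 2.87], [-0.86, 2.18], [0.17, 2.46], [-1.51, 4.65], [0.06, 2.69], [-2.65, 2.65]. Speed limits (rad/s): [2.57, 2.57, 3.01, 3.14, 3.14, 3.14].

INTERFACE

Orientations are given as a 3x3 rotation matrix whose columns are the frame's x, y, z axes.
In Python, from workcell import robot gives the robot as it stands.
- The arm moves only by the shell command python3 -m creep 'ROWS' [FORCE]. ROWS is JSON, a list of rows, each a list of 7 numbers: the closure in counts, from 0 (fully open) to 255 (shut), then the shift along the tool's x, y, z in cm, then the turn, a rotation vector about the tool's x, y, z in degrees. In form: [[hand, tx, ty, tz, rx, ry, rz], ...]. A call has 1 to 12 rows; each row shifts and turns the commanded pose from where the row before left it, along the tool's axes as they then stand; what a row does not reach is not made up. A row lasts 1/10 s, in which the tool goes at most 50 mm and 8.59 degrees, less where a joint would pass 70% of its speed; a pose out of reach is approached as far as the arm can. A call is refused whole if a number of a shift passes 5 or a number of a turn 8.59, either way. A call with a gripper value outside its range is refused whole. The fingers move at their own pace and stop on an object; FORCE is the grip in N (left out, the last holds). Time passes only in rows, so rows that do not move let the fingers close. It gives the time, the measured TCP pose, the force, the opening and the grip force at its end, in the units of the state.
- robot.read_state(): the state, without advancing time (a new reading comes with each control period).
- robot.read_camera(name): name is "side" or "top" or "wrist"; returns a dict with "pixels" (420x560x3 uint8, red, green, blue), "vfov" (degrees; the focal length in pixels is half the picture's height over the tangent of half this angle, whatever the lens; pixels are square), "cx", "cy" (the principal point, pixels), "T" (4x4, takes a point from camera to world coordinates). Camera axes: x right, y up, looking along -z (the intrinsics and any distortion apply to the point x, -y, -z); pixel columns grow to the right and rows downward; lengths in m; the calibration is good to about 2 mm. A picture is of the moment at which its call begins. There is no depth.
- robot.hand_in(): hands the job in; it is judged then, once.
The state is a dict: "t": time; "joints": joint angles; "dq": joint speeds; "joint_torque": joint torques, N m; "tool_pos": TCP position; "ee_rot": TCP orientation; "force": force on the tool from outside, world axes, zero at the start; "moment": the same for the moment, N m; "finger_gap": opening from 0.0 (shut) to 1.0 (fully open); "grasp_force": force on a finger pad.
Only numpy, scipy, OpenCV 4.12 (cv2) and the standard library are available. Lean on these libraries where they do the work, as an engineer would, in place of code of your own. Each camera call takes 0.05 s, during which the arm holds its last target. There are 200 camera calls.

TASK

Load the T-shaped weld coupon into the blue fixture without lifting it: press the spring clip's long orange tail well down with one fingertip and, while keeping it down, use the other finger to push the coupon along the bed by its upright leg, under the raised jaw, until it is fully home against the end stop. Only then let go of the tail so that the jaw closes on the coupon, and move the hand clear. Leave everything else on the table as it is.

Things in the scene. Friction and masses are not known exactly. Their poses are not given: they have to be found in the camera images.
- fixture: blue fixture fixed to the table, plate 12 mm thick, its top is the bed. Origin at table height on the coupon track's centre line. x = push direction, y = towards the clip's orange tail, z up. In mm in this frame: plate x -125..125, y -70..130; guide rails 6 mm high, inner faces y +-31; hinge posts 36 mm high at x -108 and 72, y 41; jaw toe x 47..63, y 6..16.
- coupon: loose steel coupon on the bed, about 0.45 kg: plate 80 (x) x 60 (y) x 10 mm with a copper-coloured leg 8 mm thick across its rear (-x) end, leg top 48 mm above the table. Origin at the centre of the plate's underside, axes as the fixture's. Fully home its origin is at x 40, y 0 mm in the fixture's frame; it starts 45 to 75 mm short of that, between the rails, in front of the jaw.
- coupon_leg (a point): middle of the rear (-x) upright face of the coupon's leg, the face to push on; 35 mm above the table. The face is 60 mm wide and its top is 48 mm above the table; the coupon's plate in front of it is 22 mm above the table.
- stop (a point): middle of the contact face of the end stop, a steel block 70 mm wide across the track's end, 28 mm high; the face is at x 80 mm in the fixture's frame and the coupon's front edge must meet it
- clip_hinge (a point): the rocking spring clip: a point on its hinge axis, at x 0, y 41, z 28 mm in the fixture's frame; the axis runs along the fixture's x. The orange tail lies at the +y side; the steel jaw reaches over the track at the -y side. At rest the jaw's toe hangs 3 mm above the bed and blocks the coupon; pressing the tail down raises it.
- clip_pad (a point): centre of the tail's flat orange top, 140 mm long (x -110..30 mm in the fixture's frame), 36 mm wide. At rest it slopes up away from the hinge by 0.42 rad, this point 42 mm above the table; at clip angle 0.42 it is level, 29 mm above the table, its middle at y 74 mm. It can be pressed anywhere along its length, and a fingertip can slide along it while pressing.
- clip (a joint): rocking angle of the clip, rad: 0 at rest (jaw down), 0.42 when the tail is level, 0.55 at its limit. The coupon passes under the jaw above about 0.27; with the coupon beneath, the released jaw rests on it at about 0.25. The spring returns it: about 3 N at the pad's middle starts it, about 7 N takes it level and 8 N to its limit; beyond that it is rigid.
- tube_offcut: square steel tube offcut, 40 x 40 x 40 mm, standing on end; origin at the centre of its underside. A bystander: leave it where it is.
- tape_roll: blue tape roll lying flat, 52 mm across, 19 mm high; origin at the centre of its underside. A bystander: leave it where it is.
- stub_plate: dark plate 70 x 50 x 6 mm with a round steel stub standing on it, 28 mm across, 56 mm high in all; origin at the centre of its underside. A bystander: leave it where it is.
- cutting_disc: brown cutting disc lying flat, 115 mm across, 5 mm thick; origin at the centre of its underside. A bystander: leave it where it is.
- magnet_square: red L-shaped welding magnet lying flat, legs 90 and 80 mm long, 18 mm high; origin under the middle of the longer leg. A bystander: leave it where it is.
- spray_can: spray can with yellow label, 54 mm across, 150 mm high, standing; origin at the centre of its underside. A bystander: leave it where it is.
- wire_brush: wire brush with a wooden handle lying on the table, 200 mm long, 42 mm wide, 20 mm high; origin near its middle, on the table. A bystander: leave it where it is.

How it is judged:
By the outcome, as a careful person would: the job done as asked, in the order asked, and still so for the second after the job is handed in, with the robot touching nothing.
It also fails if it takes over 58 s, if anything falls off the work surface, if the arm or the gripper's body presses on something with over 40 N, if the wrist force passes 120 N, or if a joint passes its speed limit or range.

## Working session

There is one attempt and no reset: what is moved stays moved. The work goes in short steps, Python scripts to look and compute and a shell command to move; the robot and the scene stay as the last step left them, time stands still between calls to the robot, and variables do not carry over. Pictures are saved under pics/ and viewed, at most 10 in all, crops included, and the job is handed in when it is done.

```bash
mkdir -p pics; ls; python3 - <<'E'
from workcell import robot
import cv2
for n in ["top","side"]:
    c=robot.read_camera(n); cv2.imwrite(f"pics/{n}0.png",c["pixels"][:,:,::-1])
    print(n,{k:v for k,v in c.items() if k!="pixels"})
s=robot.read_state(); print(s)
E
```

```text
pics
top {'vfov': 51.53884601172615, 'cx': 281.329130127877, 'cy': 213.2726062922576, 'T': array([[ 0.02057141,  0.98886835, -0.14736415,  0.41563984],
       [-0.99975376,  0.02157267,  0.0051993 , -0.00381739],
       [ 0.00832046,  0.14722091,  0.98906864,  1.21370005],
       [ 0.        ,  0.        ,  0.        ,  1.        ]])}
side {'vfov': 57.12959355191013, 'cx': 279.8910923847412, 'cy': 209.0478017564805, 'T': array([[ 0.93094962,  0.18950523, -0.31212268,  0.22048061],
       [-0.36502066,  0.46043732, -0.80917081, -0.908744  ],
       [-0.00962916,  0.86722848,  0.49781727,  0.61162759],
       [ 0.        ,  0.        ,  0.        ,  1.        ]])}
{'t': 0.1, 'joints': array([ 1.04431002e+00,  9.18174056e-02,  1.23176639e+00, -6.58317620e-06,
        1.81979554e+00, -5.66809172e-02]), 'dq': array([ 0.00095731, -0.00088444, -0.00117823,  0.00044373, -0.00173289,
        0.00013523]), 'joint_torque': array([ 2.26988093e-03, -4.60214639e+01, -4.19219720e+01, -7.02577836e-05,
        1.06401974e-02,  3.89312493e-05]), 'tool_pos': array([0.27165041, 0.53505008, 0.40364288]), 'ee_rot': array([[-8.91655635e-01,  4.52713410e-01, -8.92287645e-04],
       [ 4.52714280e-01,  8.91654297e-01, -1.54792962e-03],
       [ 9.48436139e-05, -1.78417153e-03, -9.99998404e-01]]), 'force': array([-0.37410556, -0.84142225, -0.13542698]), 'moment': array([ 0.01806193,  0.01629245, -0.11393718]), 'grasp_force': 0.0, 'finger_gap': 1.0036745988078373}
```

View pics/top0.png

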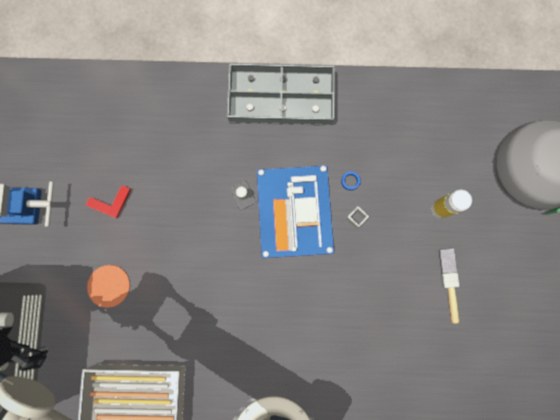

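View pics/side0.png

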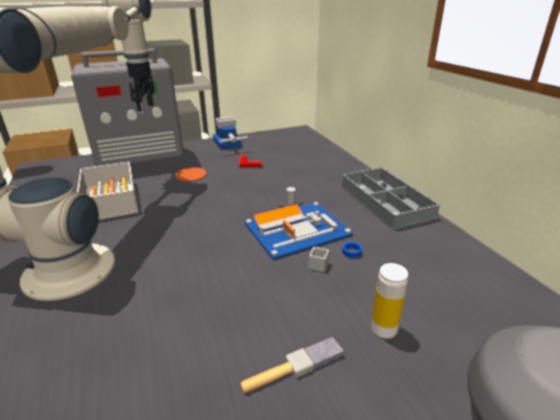

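The top view shows the blue fixture at about (295,212), push direction up the picture, orange tail at (283,225), and the coupon leg at about (306,224). The tube is at (358,216), the tape roll at (351,181) and the stub at (243,193). The side view agrees.

```bash
cat > h.py <<'E'
import numpy as np, cv2
from workcell import robot
def ray(c,u,v,z):
    f=210/np.tan(np.radians(c["vfov"]/2)); T=c["T"]
    d=T[:3,:3]@np.array([(u-c["cx"])/f,-(v-c["cy"])/f,-1]); o=T[:3,3]
    return o+d*(z-o[2])/d[2]
def proj(c,P):
    f=210/np.tan(np.radians(c["vfov"]/2)); T=c["T"]
    p=(np.atleast_2d(P)-T[:3,3])@T[:3,:3]
    return np.c_[c["cx"]+f*p[:,0]/-p[:,2], c["cy"]-f*p[:,1]/-p[:,2]]
def quad(mask):
    k,_=cv2.findContours(mask,cv2.RETR_EXTERNAL,cv2.CHAIN_APPROX_NONE)
    return cv2.minAreaRect(max(k,key=cv2.contourArea))
E
python3 - <<'E'
from h import *
ims=[]
for n,(x0,y0,w,h) in {"top":(235,155,140,110),"side":(235,190,140,70)}.items():
    c=robot.read_camera(n); im=c["pixels"]
    ims.append(cv2.resize(im[y0:y0+h,x0:x0+w],None,fx=5,fy=5,interpolation=cv2.INTER_CUBIC))
    if n=="top":
        hsv=cv2.cvtColor(im,cv2.COLOR_RGB2HSV)
        b=cv2.inRange(hsv,(100,120,60),(125,255,255)); b[:150]=0;b[270:]=0;b[:,:245]=0;b[:,341:]=0
        r=quad(b); box=cv2.boxPoints(r); print(r)
        for p in box: print(p,ray(c,*p,0.012))
        o=cv2.inRange(hsv,(5,100,100),(22,255,255)); o[:150]=0;o[270:]=0;o[:,:245]=0;o[:,341:]=0
        nn,l,s,ce=cv2.connectedComponentsWithStats(o)
        for i in range(1,nn): print(s[i],ce[i],ray(c,*ce[i],0.042),ray(c,*ce[i],0.048))
for i,m in enumerate(ims): cv2.imwrite(f"pics/crop{i}.png",m[:,:,::-1])
E
```

```text
((295.0172424316406, 211.29310607910156), (87.49581146240234, 71.640869140625), 86.633544921875)
[256.68964 169.72414] [0.71790912 0.06224544 0.012     ]
[328.2069  165.51726] [ 0.73478183 -0.14051549  0.012     ]
[333.34485 252.86208] [ 0.48742761 -0.15586102  0.012     ]
[261.82758 257.06897] [0.47173748 0.04099405 0.012     ]
[274 200  14  50 570] [280.56315789 224.55087719] [ 0.55924282 -0.00853556  0.042     ] [ 0.55850746 -0.0085114   0.048     ]
[297 225   1   1   1] [297. 225.] [ 0.55897872 -0.05314938  0.042     ] [ 0.55824471 -0.05289676  0.048     ]
[303 224   1   1   1] [303. 224.] [ 0.56206353 -0.06939645  0.042     ] [ 0.56131373 -0.06906063  0.048     ]
[306 224  10   2  12] [310.16666667 224.16666667] [ 0.56202825 -0.08886238  0.042     ] [ 0.56127863 -0.08842688  0.048     ]
```

View pics/crop0.png

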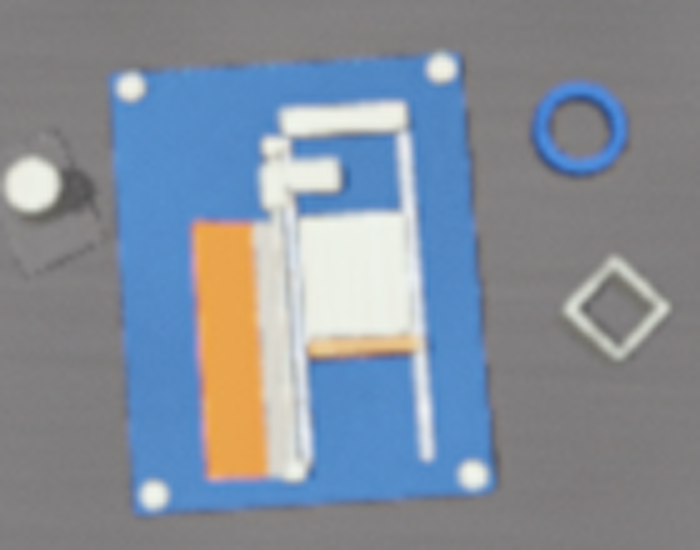

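View pics/crop1.png

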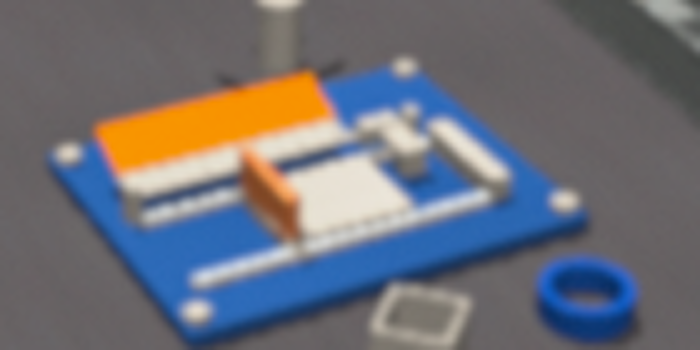

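The crops are clear. Top crop plate corners are (110,73), (463,53), (495,490) and (133,515), with the copper leg at y 335–356. Side crop corners are (50,155), (415,60), (588,215) and (190,335).

```bash
cat >> h.py <<'E'
def fx(p,X):
    c,s=np.cos(p[2]),np.sin(p[2]); X=np.atleast_2d(X)
    return np.c_[p[0]+c*X[:,0]-s*X[:,1], p[1]+s*X[:,0]+c*X[:,1], X[:,2]]
E
python3 - <<'E'
from h import *
from scipy.optimize import least_squares
K={"top":((235,155),[(110,73),(463,53),(495,490),(133,515)]),"side":((235,190),[(415,60),(588,215),(190,335),(50,155)])}
X=np.array([[125,130,12],[125,-70,12],[-125,-70,12],[-125,130,12]])/1e3
C={n:robot.read_camera(n) for n in K}
U={n:np.array(o)+(np.array(q)+.5)/5-.5 for n,(o,q) in K.items()}
def res(p,ns): return np.concatenate([(proj(C[n],fx(p,X))-U[n]).ravel() for n in ns])
for ns in (["top"],["side"],["top","side"]):
    r=least_squares(res,[.6,-.05,-.05],args=(ns,)); print(ns,r.x.round(4),np.abs(r.fun).max().round(2))
    if len(ns)==2: p=r.x
# overlay check with leg at candidate coupon x
for n,(o,q) in K.items():
    def crop(P): return ((proj(C[n],fx(p,np.array(P)/1e3))-o+.5)*5-.5).round(0).tolist()
    print(n,"tail",crop([[-110,74-17,35],[30,74+17,50]]),"stop face",crop([[80,-35,28],[80,35,28]]))
    for x in (-35,-25,-15,-5,0): print(x,"leg top rear edge",crop([[x-40,-30,48],[x-40,30,48]]),"plate front",crop([[x+40,-30,22],[x+40,30,22]]))
E
```

```text
['top'] [ 0.6058 -0.0771  0.0808] 0.47
['side'] [ 0.6086 -0.0759  0.0734] 0.95
['top', 'side'] [ 0.607  -0.0771  0.0782] 1.12
top tail [[265.0, 474.0], [188.0, 218.0]] stop face [[409.0, 125.0], [283.0, 132.0]]
-35 leg top rear edge [[423.0, 398.0], [311.0, 404.0]] plate front [[408.0, 260.0], [300.0, 266.0]]
-25 leg top rear edge [[421.0, 380.0], [310.0, 386.0]] plate front [[407.0, 242.0], [299.0, 248.0]]
-15 leg top rear edge [[420.0, 361.0], [309.0, 368.0]] plate front [[406.0, 224.0], [298.0, 230.0]]
-5 leg top rear edge [[419.0, 343.0], [308.0, 349.0]] plate front [[404.0, 207.0], [297.0, 213.0]]
0 leg top rear edge [[418.0, 334.0], [307.0, 340.0]] plate front [[404.0, 198.0], [296.0, 204.0]]
side tail [[116.0, 174.0], [308.0, 70.0]] stop face [[491.0, 182.0], [427.0, 125.0]]
-35 leg top rear edge [[240.0, 216.0], [192.0, 162.0]] plate front [[370.0, 219.0], [319.0, 168.0]]
-25 leg top rear edge [[257.0, 211.0], [209.0, 158.0]] plate front [[386.0, 215.0], [334.0, 164.0]]
-15 leg top rear edge [[274.0, 206.0], [225.0, 154.0]] plate front [[402.0, 210.0], [349.0, 160.0]]
-5 leg top rear edge [[290.0, 202.0], [241.0, 150.0]] plate front [[417.0, 206.0], [364.0, 156.0]]
0 leg top rear edge [[299.0, 200.0], [249.0, 148.0]] plate front [[425.0, 204.0], [372.0, 154.0]]
```

The fixture is at about (0.6065, -0.077) with yaw 0.079 rad. The coupon is at x ≈ -6 mm, so its rear face is near -46 mm and it has about 46 mm to travel. First I square the wrist and part-close the hand.

```bash
python3 -m creep '[[55,0,0,0,0,0,-7.9],[55,0,0,0,0,0,-7.9],[55,0,0,0,0,0,-7.9],[55,0,0,0,0,0,-7.8],[55,0,0,0,0,0,0]]' 20
cat >> h.py <<'E'
FP=np.array([.6065,-.077,.079])
def where():
    s=robot.read_state(); R=s["ee_rot"]; T=s["tool_pos"]; tip=T+R[:,2]*.173
    c,sn=np.cos(FP[2]),np.sin(FP[2]); M=np.array([[c,sn,0],[-sn,c,0],[0,0,1]])
    loc=M@(tip-[FP[0],FP[1],0]); Rl=M@R
    return s,loc,Rl
def go(x,y,z):
    s,l,R=where()
    from scipy.spatial.transform import Rotation as Ro
    D=np.array([[-1,0,0],[0,1,0],[0,0,-1]]).astype(float)
    print("tip mm",(l*1e3).round(1),"shift tool cm",(R.T@(np.array([x,y,z])/1e3-l)*100).round(2),"turn err deg",np.degrees(Ro.from_matrix(R.T@D).as_rotvec()).round(2),"gap",round(s["finger_gap"],3),"F",s["force"].round(1),"t",s["t"])
E
python3 -c "
from h import *
go(-70,35,110)"
```

```text
t: 0.8
tool_pos: [0.2716, 0.535, 0.4046]
ee_rot: [[-0.997, -0.081, -0.0], [-0.081, 0.997, -0.0], [0.0, -0.0, -1.0]]
force: [0.8, 0.2, 0.2]
finger_gap: 0.787
grasp_force: 0.0
tip mm [-285.6  636.5  231.6] shift tool cm [-21.43 -60.19  12.16] turn err deg [-0.01 -0.01  0.12] gap 0.787 F [0.8 0.2 0.2] t 0.8
```

```bash
python3 -m creep '[[55,-1.4,-4,0,0,0,0],[55,-1.4,-4,0,0,0,0],[55,-1.4,-4,0,0,0,0],[55,-1.4,-4,0,0,0,0],[55,-1.4,-4,0,0,0,0],[55,-1.4,-4,1,0,0,0],[55,-1.4,-4,1,0,0,0],[55,-1.4,-4,1,0,0,0],[55,-1.4,-4,1,0,0,0],[55,-1.4,-4,1,0,0,0],[55,-1.4,-4,1,0,0,0],[55,-1.4,-4,1,0,0,0]]'; python3 -m creep '[[55,-1.5,-4,1,0,0,0],[55,-1.5,-4,1,0,0,0],[55,-1.5,-4,1,0,0,0],[55,0,0,0,0,0,0],[55,0,0,0,0,0,0]]'
python3 - <<'E'
from h import *
go(-70,35,60)
for n in ("top","wrist","side"):
    c=robot.read_camera(n); cv2.imwrite(f"pics/{n}1.png",c["pixels"][:,:,::-1])
c=np.hstack([cv2.resize(cv2.imread("pics/wrist1.png"),(400,300)),cv2.resize(cv2.imread("pics/side1.png")[130:280,220:420],(400,300))])
cv2.imwrite("pics/m1.png",c)
E
```

```text
t: 2.0
tool_pos: [0.4777, 0.0682, 0.3345]
ee_rot: [[-0.997, -0.076, 0.001], [-0.076, 0.997, 0.0], [-0.001, 0.0, -1.0]]
force: [0.9, 0.9, -0.2]
finger_gap: 0.783
grasp_force: 0.0
t: 2.5
tool_pos: [0.532, -0.0469, 0.304]
ee_rot: [[-0.997, -0.075, -0.001], [-0.075, 0.997, 0.001], [0.001, 0.001, -1.0]]
force: [-0.1, 0.1, 0.2]
finger_gap: 0.785
grasp_force: 0.0
tip mm [-72.2  36.  131. ] shift tool cm [-0.23 -0.1   7.1 ] turn err deg [ 0.04 -0.08 -0.23] gap 0.785 F [-0.1  0.1  0.2] t 2.5
```

View pics/m1.png

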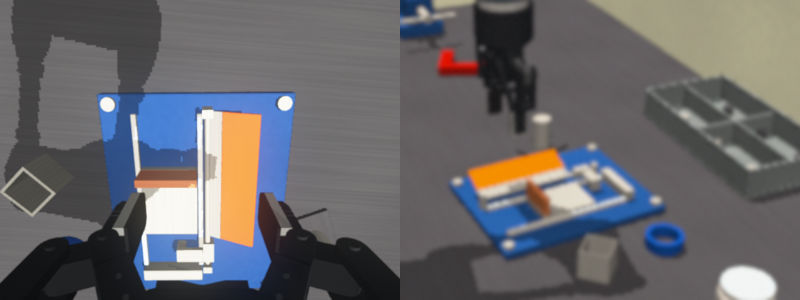

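The fingers straddle the tail and the space behind the leg as planned. Descending.

```bash
python3 -m creep '[[55,0,-0.1,2,0,0,-0.2],[55,0,0,2,0,0,0],[55,0,0,2,0,0,0],[55,0,0,1.5,0,0,0],[55,0,0,0.5,0,0,0],[55,0,0,0,0,0,0],[55,0,0,0,0,0,0]]';python3 -m creep '[[55,0,0,0.3,0,0,0],[55,0,0,0.3,0,0,0],[55,0,0,0.3,0,0,0],[55,0,0,0.3,0,0,0],[55,0,0,0,0,0,0],[55,0,0,0,0,0,0]]'
python3 - <<'E'
from h import *
go(-70,35,29)
E
```

```text
t: 3.35
tool_pos: [0.5323, -0.0468, 0.2258]
ee_rot: [[-0.996, -0.084, 0.002], [-0.084, 0.996, -0.0], [-0.002, -0.0, -1.0]]
force: [0.4, -1.0, 0.2]
finger_gap: 0.787
grasp_force: 0.0
t: 3.95
tool_pos: [0.5319, -0.0471, 0.2125]
ee_rot: [[-0.997, -0.083, -0.0], [-0.083, 0.997, 0.0], [0.0, 0.0, -1.0]]
force: [0.8, -1.0, -0.3]
finger_gap: 0.785
grasp_force: 0.0
tip mm [-72.1  35.7  39.5] shift tool cm [-0.21 -0.07  1.05] turn err deg [ 0.   -0.02  0.25] gap 0.785 F [ 0.8 -1.  -0.3] t 3.95
```

```bash
python3 -m creep '[[55,0,0,0.2,0,0,0],[55,0,0,0.2,0,0,0],[55,0,0,0,0,0,0],[55,0,0,0,0,0,0]]';python3 -m creep '[[55,0,0,0.2,0,0,0],[55,0,0,0.2,0,0,0],[55,0,0,0,0,0,0],[55,0,0,0,0,0,0]]';python3 -m creep '[[55,0,0,0.2,0,0,0],[55,0,0,0.2,0,0,0],[55,0,0,0,0,0,0],[55,0,0,0,0,0,0]]'
```

```text
t: 4.35
tool_pos: [0.5321, -0.047, 0.2092]
ee_rot: [[-0.997, -0.083, 0.001], [-0.083, 0.997, 0.0], [-0.001, -0.0, -1.0]]
force: [0.5, 1.5, 2.4]
finger_gap: 0.783
grasp_force: 1.2
t: 4.75
tool_pos: [0.5321, -0.047, 0.2049]
ee_rot: [[-0.997, -0.083, 0.001], [-0.083, 0.997, 0.0], [-0.001, 0.0, -1.0]]
force: [1.3, 0.2, 4.6]
finger_gap: 0.784
grasp_force: 1.7
t: 5.15
tool_pos: [0.5321, -0.0469, 0.2008]
ee_rot: [[-0.997, -0.083, 0.0], [-0.083, 0.997, 0.0], [-0.0, 0.0, -1.0]]
force: [1.4, 2.4, 5.4]
finger_gap: 0.782
grasp_force: 2.3
```

```bash
python3 -m creep '[[55,0,0,0.2,0,0,0],[55,0,0,0.2,0,0,0],[55,0,0,0,0,0,0],[55,0,0,0,0,0,0]]';python3 -m creep '[[55,0,0,0.2,0,0,0],[55,0,0,0.2,0,0,0],[55,0,0,0,0,0,0],[55,0,0,0,0,0,0]]';python3 -m creep '[[55,0,0,0.2,0,0,0],[55,0,0,0,0,0,0],[55,0,0,0,0,0,0]]'
python3 - <<'E'
from h import *
go(-70,35,29)
for n in ("wrist","side"):
    c=robot.read_camera(n); cv2.imwrite(f"pics/{n}2.png",c["pixels"][:,:,::-1])
c=np.hstack([cv2.resize(cv2.imread("pics/wrist2.png"),(400,300)),cv2.resize(cv2.imread("pics/side2.png")[170:260,240:360],(400,300),interpolation=cv2.INTER_CUBIC)])
cv2.imwrite("pics/m2.png",c)
E
```

```text
t: 5.55
tool_pos: [0.5321, -0.0466, 0.197]
ee_rot: [[-0.996, -0.084, 0.0], [-0.084, 0.996, 0.001], [-0.001, 0.001, -1.0]]
force: [0.8, 4.1, 6.6]
finger_gap: 0.785
grasp_force: 2.9
t: 5.95
tool_pos: [0.5321, -0.0466, 0.1933]
ee_rot: [[-0.996, -0.084, 0.001], [-0.084, 0.996, 0.001], [-0.001, 0.001, -1.0]]
force: [-0.3, 3.9, 7.4]
finger_gap: 0.783
grasp_force: 4.0
t: 6.25
tool_pos: [0.5321, -0.0466, 0.1915]
ee_rot: [[-0.996, -0.084, 0.001], [-0.084, 0.996, 0.001], [-0.001, 0.001, -1.0]]
force: [-0.3, 3.4, 8.1]
finger_gap: 0.781
grasp_force: 4.4
tip mm [-71.7  36.3  18.5] shift tool cm [-0.17 -0.13 -1.05] turn err deg [0.06 0.04 0.28] gap 0.781 F [-0.3  3.4  8.1] t 6.25
```

View pics/m2.png

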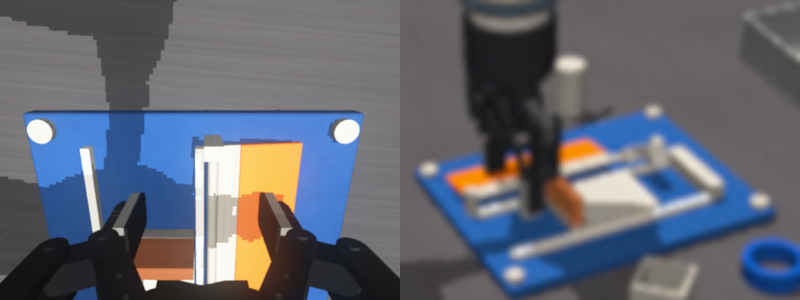

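The tail is down and nearly level under one finger, with the other finger behind the leg. I press 1 mm more, then push forward.

```bash
python3 -m creep '[[55,0,0,0.1,0,0,0],[55,-0.2,0,0,0,0,0],[55,-0.3,0,0,0,0,0],[55,-0.3,0,0,0,0,0],[55,-0.3,0,0,0,0,0],[55,0,0,0,0,0,0]]';python3 -m creep '[[55,-0.2,0,0,0,0,0],[55,-0.2,0,0,0,0,0],[55,-0.2,0,0,0,0,0],[55,-0.2,0,0,0,0,0],[55,0,0,0,0,0,0]]'
python3 - <<'E'
from h import *
go(-11,36,18)
E
```

```text
t: 6.95
tool_pos: [0.5424, -0.046, 0.1913]
ee_rot: [[-0.996, -0.084, -0.003], [-0.084, 0.996, 0.0], [0.003, 0.0, -1.0]]
force: [-8.8, 2.6, 16.3]
finger_gap: 0.783
grasp_force: 8.4
t: 7.45
tool_pos: [0.55, -0.0455, 0.1913]
ee_rot: [[-0.996, -0.084, -0.004], [-0.084, 0.996, 0.0], [0.004, 0.0, -1.0]]
force: [-11.3, 1.6, 18.0]
finger_gap: 0.785
grasp_force: 9.3
tip mm [-54.5  35.9  18.3] shift tool cm [-4.35 -0.02  0.01] turn err deg [ 0.02 -0.22  0.29] gap 0.785 F [-11.3   1.6  18. ] t 7.45
```

```bash
python3 -m creep '[[55,0,0,-0.1,0,0,0],[55,-0.2,0,0,0,0.2,0],[55,-0.2,0,0,0,0,0.2],[55,-0.2,0,0,0,0,0],[55,0,0,0,0,0,0]]';python3 -m creep '[[55,-0.2,0,0,0,0,0],[55,-0.2,0,0,0,0,0],[55,-0.2,0,0,0,0,0],[55,-0.2,0,0,0,0,0],[55,0,0,0,0,0,0]]'
python3 - <<'E'
from h import *
go(-11,36,18)
E
```

```text
t: 7.95
tool_pos: [0.556, -0.0451, 0.1915]
ee_rot: [[-0.997, -0.08, -0.008], [-0.08, 0.997, -0.001], [0.008, 0.0, -1.0]]
force: [-8.7, 1.3, 13.3]
finger_gap: 0.785
grasp_force: 7.2
t: 8.45
tool_pos: [0.5639, -0.0445, 0.1915]
ee_rot: [[-0.997, -0.08, -0.008], [-0.08, 0.997, -0.001], [0.008, 0.0, -1.0]]
force: [-10.0, 1.1, 13.2]
finger_gap: 0.788
grasp_force: 7.3
tip mm [-41.2  35.8  18.5] shift tool cm [-3.02  0.02  0.03] turn err deg [ 0.   -0.45  0.07] gap 0.788 F [-10.    1.1  13.2] t 8.45
```

```bash
python3 -m creep '[[55,0,0,-0.05,0,-0.4,0],[55,-0.2,0,0,0,0,0],[55,-0.2,0,0,0,0,0],[55,-0.2,0,0,0,0,0],[55,-0.2,0,0,0,0,0],[55,-0.2,0,0,0,0,0],[55,-0.2,0,0,0,0,0],[55,-0.2,0,0,0,0,0],[55,-0.2,0,0,0,0,0],[55,0,0,0,0,0,0]]'
python3 - <<'E'
from h import *
go(-11,36,18)
for n in ("wrist","side"):
    c=robot.read_camera(n); cv2.imwrite(f"pics/{n}3.png",c["pixels"][:,:,::-1])
c=np.hstack([cv2.resize(cv2.imread("pics/wrist3.png"),(400,300)),cv2.resize(cv2.imread("pics/side3.png")[170:260,240:360],(400,300),interpolation=cv2.INTER_CUBIC)])
cv2.imwrite("pics/m3.png",c)
E
```

```text
t: 9.45
tool_pos: [0.5799, -0.0432, 0.1916]
ee_rot: [[-0.997, -0.08, -0.001], [-0.08, 0.997, -0.0], [0.001, 0.0, -1.0]]
force: [-8.3, 0.7, 10.5]
finger_gap: 0.785
grasp_force: 6.2
tip mm [-24.   35.8  18.6] shift tool cm [-1.3   0.02  0.06] turn err deg [ 0.   -0.04  0.07] gap 0.785 F [-8.3  0.7 10.5] t 9.45
```

View pics/m3.png

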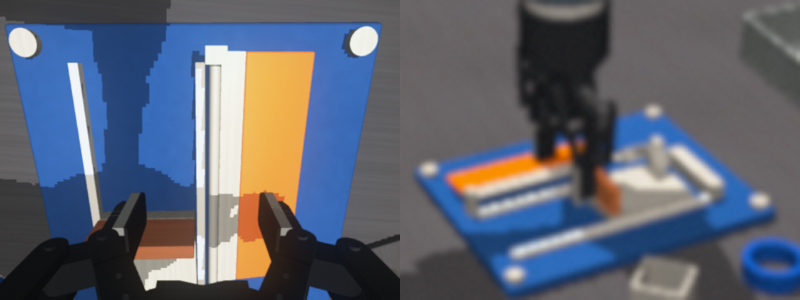

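The coupon is sliding ahead of the finger and its front edge is under the raised jaw. Now the last stretch, watching for the force to rise.

```bash
python3 -m creep '[[55,-0.2,0,0,0,0,0],[55,-0.2,0,0,0,0,0],[55,-0.2,0,0,0,0,0],[55,-0.2,0,0,0,0,0],[55,-0.1,0,0,0,0,0],[55,0,0,0,0,0,0]]' | egrep 'pos|force'; python3 -m creep '[[55,-0.1,0,0,0,0,0],[55,-0.1,0,0,0,0,0],[55,0,0,0,0,0,0]]'| egrep 'pos|force'; python3 -m creep '[[55,-0.1,0,0,0,0,0],[55,-0.1,0,0,0,0,0],[55,0,0,0,0,0,0]]'| egrep 'pos|force'
```

```text
tool_pos: [0.5888, -0.0425, 0.1916]
force: [-8.2, 1.5, 11.3]
grasp_force: 6.5
tool_pos: [0.5907, -0.0423, 0.1916]
force: [-9.3, 1.1, 10.5]
grasp_force: 6.5
tool_pos: [0.5926, -0.0422, 0.1916]
force: [-9.7, 1.1, 12.3]
grasp_force: 6.8
```

```bash
python3 -m creep '[[55,-0.1,0,0,0,0,0],[55,0,0,0,0,0,0]]'| egrep 'pos|force'; python3 -m creep '[[55,-0.1,0,0,0,0,0],[55,0,0,0,0,0,0]]'| egrep 'pos|force'; python3 -m creep '[[55,-0.1,0,0,0,0,0],[55,0,0,0,0,0,0]]'| egrep 'pos|force'
```

```text
tool_pos: [0.5931, -0.0421, 0.1916]
force: [-12.9, 1.0, 13.7]
grasp_force: 9.8
tool_pos: [0.5935, -0.0421, 0.1916]
force: [-17.9, 0.5, 16.5]
grasp_force: 11.5
tool_pos: [0.5939, -0.0421, 0.1916]
force: [-21.8, 0.7, 19.2]
grasp_force: 13.2
```

The force climbs at nominal x ≈ -11 mm, exactly where home is expected. One more nudge, then check visually before release.

```bash
python3 -m creep '[[55,-0.1,0,0,0,0,0],[55,-0.1,0,0,0,0,0],[55,0,0,0,0,0,0],[55,0,0,0,0,0,0]]'| egrep 'pos|force'
python3 - <<'E'
from h import *
go(-11,36,18)
for n in ("top","wrist","side"):
    c=robot.read_camera(n); cv2.imwrite(f"pics/{n}4.png",c["pixels"][:,:,::-1])
c=np.hstack([cv2.resize(cv2.imread("pics/top4.png")[165:255,255:335],(400,450),interpolation=cv2.INTER_CUBIC),cv2.resize(cv2.imread("pics/side4.png")[195:255,285:345],(400,450),interpolation=cv2.INTER_CUBIC)])
cv2.imwrite("pics/m4.png",c)
E
```

```text
tool_pos: [0.5948, -0.0421, 0.1916]
force: [-30.3, 0.9, 24.3]
grasp_force: 18.2
tip mm [-11.1  35.9  18.6] shift tool cm [-0.01  0.01  0.06] turn err deg [ 0.04 -0.75 -0.03] gap 0.787 F [-30.3   0.9  24.3] t 11.75
```

View pics/m4.png

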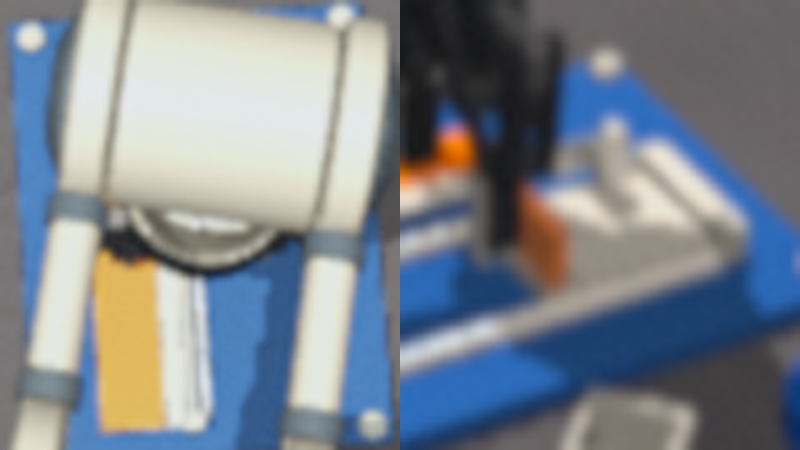

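The side view shows the coupon's front edge against the stop with the jaw still raised. I back the finger off the leg first so friction can't lift the coupon, then release the tail straight up.

```bash
python3 -m creep '[[55,0.2,0,0,0,0,0],[55,0.2,0,0,0,0,0],[55,0.2,0,0,0,0,0],[55,0.2,0,0,0,0,0],[55,0.2,0,0,0,0,0],[55,0.2,0,0,0,0,0],[55,0,0,0,0,0,0],[55,0,0,0,0,0,0]]'| egrep 'pos|force'; python3 -m creep '[[55,0,0,-0.2,0,0,0],[55,0,0,-0.2,0,0,0],[55,0,0,-0.2,0,0,0],[55,0,0,-0.2,0,0,0],[55,0,0,-0.2,0,0,0],[55,0,0,-0.3,0,0,0],[55,0,0,-0.3,0,0,0],[55,0,0,-0.3,0,0,0],[55,0,0,-0.5,0,0,0],[55,0,0,-0.5,0,0,0],[55,0,0,0,0,0,0],[55,0,0,0,0,0,0]]'| egrep 'pos|force'
```

```text
tool_pos: [0.5879, -0.0427, 0.1933]
force: [5.2, 2.5, 7.8]
grasp_force: 4.2
tool_pos: [0.5867, -0.0426, 0.2205]
force: [-0.2, 0.7, -0.7]
grasp_force: 0.0
```

```bash
python3 -m creep '[[55,0,0,-2,0,0,0],[55,0,0,-3,0,0,0],[55,0,0,-4,0,0,0],[55,0,0,-4,0,0,0],[55,2,2,-2,0,0,0],[55,4,4,0,0,0,0],[55,4,4,0,0,0,0],[55,4,4,0,0,0,0],[55,3,4,0,0,0,0],[55,0,4,0,0,0,0],[55,0,0,0,0,0,0],[55,0,0,0,0,0,0]]'| egrep 'pos|force'
python3 - <<'E'
from h import *
for n in ("top","side"):
    c=robot.read_camera(n); cv2.imwrite(f"pics/{n}5.png",c["pixels"][:,:,::-1])
c=np.hstack([cv2.resize(cv2.imread("pics/top5.png")[155:265,235:375],(400,314),interpolation=cv2.INTER_CUBIC),cv2.resize(cv2.imread("pics/side5.png")[190:260,260:350],(400,314),interpolation=cv2.INTER_CUBIC)])
cv2.imwrite("pics/m5.png",c)
E
```

```text
tool_pos: [0.4138, 0.1508, 0.3696]
force: [0.7, -0.4, -0.6]
grasp_force: 0.0
```

View pics/m5.png

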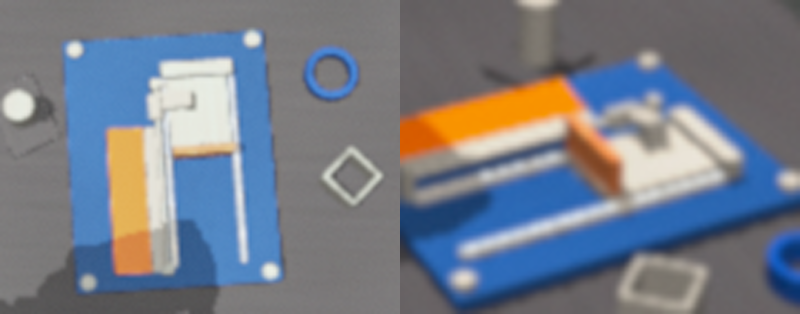

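The coupon sits against the stop with the jaw closed on it. The bystanders near the fixture haven't moved and the hand is clear.

```bash
python3 -c "
from workcell import robot
print(robot.hand_in())"
```

```text
the job is handed in; nothing more can be done
None
```

The coupon is fully home against the end stop with the jaw closed on it, the hand is clear, the neighbouring objects look unmoved in the last pictures, and the job is handed in (no verdict was returned).

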